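Load a test cassette into the reader

ROBOT

A 6-joint arm with a two-finger parallel gripper is mounted at the origin on a cart in front of the work surface, level with it; the furniture and walls round the work are solid. World frame = base frame: x ahead of the robot, y to its left, z up, the work surface at z = 0. Lengths are in m, angles in rad, forces in N, time in s.
With the tool pointing down it reaches from about 0.3 to 0.85 m from the base axis. Payload 4.2 kg.
Tool frame: the origin (TCP) lies where the fingers leave the gripper's body, on its centre line; the fingertips stand 78 mm ahead of it and the grasp point (between the pads) lies 60 mm ahead of it; z points along the fingers, y is the line along which they close (so a half turn about z gives the same grasp; the last joint's range is limited). The gripper opens to 91 mm and grips with 3 to 60 N. Pads are 32 mm wide; open, the fingers measure 118 mm over their backs; the gripper's body (76 mm by 178 mm) begins 60 mm behind the grasp point.
Start: joints at [-1.265, 0.32, 1.565, -0, 1.257, -0.02], TCP at [0.184, -0.545, 0.292] pointing down, gripper open.
Joint ranges: [-3.11, 3.11], [-0.84, 2.01], [0.21, 2.61], [-1.34, 4.49], [0.05, 2.63], [-2.56, 2.56]. Speed limits (rad/s): [2.57, 2.57, 3.14, 3.14, 3.14, 3.14].

INTERFACE

Orientations are given as a unit quaternion [x, y, z, w].
In Python, from rig import bot, optics gives the robot as it stands.
- The arm moves only by the shell command python3 -m handwheel 'ROWS'. ROWS is JSON, a list that holds one entry, the list of rows, each a list of 7 numbers: the gripper's target within -1 to 1 (fully open at 1, half-way at 0, shut at -1), then the shift along the tool's x, y, z in units of 0.2 m (1.0 is 0.2 m), then the turn, a rotation vector about the tool's x, y, z in units of 90 degrees (1.0 is 90 degrees). A call has exactly 5 rows; each row is the pose to reach, as a shift and turn from the pose commanded when the call began, along the tool's axes at that moment; what a row does not reach only later rows make up. A row lasts 1/8 s, in which the tool goes at most 62.5 mm and 10.7 degrees, less where a joint would pass 70% of its speed; a pose out of reach is approached as far as the arm can. A call with a number of a shift or a turn outside -1 to 1 is refused whole. A call with a gripper value outside its range is refused whole. The fingers move at their own pace and stop on an object; the grip force is fixed at half the most. Time passes only in rows, so rows that repeat a pose let the fingers close, or fill a call up. It gives the time, the measured TCP pose, the force, the opening and the grip force at its end, in the units of the state.
- bot.observe(): the state, without advancing time (a new reading comes with each control period).
- optics.snapshot(name): name is "scene" or "top" or "wrist"; returns a dict with "frame" (400x640x3 uint8, red, green, blue), "depth" (400x640 float32, m along the optical axis (not along the pixel's ray), 0 where there is no reading), "fx", "fy", "cx", "cy" (pixels), "k1" (the pictures are not rectified: a ray, as slopes to the right and down, at radius r is drawn at 1 + k1 r^2 times it, then the intrinsics apply), "R" (3x3) and "t" (3): a world point X has camera coordinates R X + t. Camera axes: x right, y down, z forward; pixel columns grow to the right and rows downward; lengths in m; the calibration is good to about 2 mm. A picture is of the moment at which its call begins.
- bot.sign_off(): hands the job in; it is judged then, once.
The state is a dict: "time": time; "qpos": joint angles; "qvel": joint speeds; "joint_torque": joint torques, N m; "eef_pos": TCP position; "ee_rot": TCP orientation; "force": force on the tool from outside, world axes, zero at the start; "moment": the same for the moment, N m; "finger_gap": finger opening in m; "finger_force": force on a finger pad.
Only numpy, scipy, OpenCV 4.12 (cv2) and the standard library are available. Lean on these libraries where they do the work, as an engineer would, in place of code of your own. Each camera call takes 0.05 s, during which the arm holds its last target. There are 200 camera calls.

TASK

Load the test cassette that lies loose in the reader's open drawer, by pushing with the fingertips only; it must never be lifted off the tray. Push it flat against the metal rail behind the drawer front while it is still outside the corner pocket at the drawer's left, slide it along the rail fully home into that pocket, and then push the drawer fully shut. Leave everything else on the bench where it is.

Things in the scene. Friction and masses are not known exactly. Their poses are not given: they have to be found in the camera images.
- cassette: white plastic rapid-test cassette, 20 x 70 x 5.5 mm, 15 g, lying flat, loose and a little askew, on the drawer's tray; origin: centre of its underside; its own y axis is the long axis (runs roughly from right to left), z up
- reader: rapid-test reader: fixed white housing, 165 mm deep (x), 200 mm wide (y), 66 mm tall, dark screen on top; origin: centre of its underside, x from its front to its back, y to the robot's left. The drawer comes out of its front face, 82.5 mm before the origin. Inside, a read head leaves only 3 mm over the tray except above the pocket, so a cassette outside the pocket jams the drawer
- pocket (a point): point on the tray floor (16 mm above the bench), moving with the drawer, where the cassette's origin lies when it is home: long side on the rail, left end on the end stop. Axes as the reader's: x from the rail toward the housing, y along the rail to the left, z up. The end stop's face is at y = +35 mm. The tray floor runs on to y = -135 mm and ends there without a wall
- rail (a point): middle of the top edge of the metal rail's inner face, moving with the drawer. The rail (8 mm thick, 7 mm high over the tray floor) runs the whole width of the tray just behind the drawer front; its inner face is 10 mm from the pocket point (at x = -10 mm in the pocket's axes, this point at y = -45 mm)
- guide (a point): right-hand end of the straight part of the guide bar, on its inner face at the top, moving with the drawer. The bar (8 mm thick, 7 mm high) faces the rail and leaves a slot 22.5 mm wide for the 20 mm cassette; in the pocket's axes it runs at x = +12.5 mm from y = -10 mm (this point) to the end stop. To its right a mouth piece flares away from the rail, out to y = -27 mm
- lip (a point): middle of the front edge of the drawer's pull lip, 23 mm above the bench, moving with the drawer. The lip (80 mm wide, 6 mm tall) stands 10 mm out from the front panel (194 mm wide, 12 mm thick, 7 to 28 mm above the bench). Push it along +x of the reader to shut the drawer. In the pocket's axes it lies at x = -38 mm, y = -45 mm
- drawer (a joint): how far the drawer is out, m: 0 shut (front panel against the housing), 0.135 at its outer stop; starts at 0.123 to 0.135. It slides with about 1.5 N friction and stays where it is left, so pushing the cassette toward the rail pulls the drawer to its outer stop at most
- spare: a second, unused test cassette of the same kind (20 x 70 x 5.5 mm) lying on the bench to the left of the reader, not to be used; origin: centre of its underside
- cup: specimen cup with screw lid, 62 mm across, 61 mm tall, standing to the right of the open drawer; origin: centre of its underside
- marker: marker pen, 12 x 135 x 14 mm, lying on the bench to the left of the open drawer; origin: centre of its underside, y along the pen
- box: small carton, 46 x 88 x 52 mm, standing to the left of the reader; origin: centre of its underside
- bottle: white bottle, 64 mm across, 131 mm tall, standing well to the right of the reader; origin: centre of its underside
- roll: roll of tape standing on end, 36 mm across, 46 mm tall, near the front edge at the left; origin: centre of its underside
- tipbox: pipette tip box, 86 x 118 x 62 mm, at the right; origin: centre of its underside

How it is judged:
By the outcome, as a careful person would: the job done as asked, in the order asked, and still so for the second after the job is handed in, with the robot touching nothing.
It also fails if it takes over 58 s, if anything falls off the work surface, if the arm or the gripper's body presses on something with over 40 N, if the wrist force passes 120 N, or if a joint passes its speed limit or range.

## Working session

There is one attempt and no reset: what is moved stays moved. The work goes in short steps, Python scripts to look and compute and a shell command to move; the robot and the scene stay as the last step left them, time stands still between calls to the robot, and variables do not carry over. Pictures are saved under pics/ and viewed, at most 14 in all, crops included, and the job is handed in when it is done.

```bash
mkdir -p pics; ls
cat > h.py <<'E'
import numpy as np, cv2
from rig import bot, optics
def snap(n):
    s=optics.snapshot(n); s['R']=np.array(s['R']);s['t']=np.array(s['t']);return s
def ray(s,u,v):
    K=np.array([[s['fx'],0,s['cx']],[0,s['fy'],s['cy']],[0,0,1.]])
    p=cv2.undistortPoints(np.array([[[u,v]]],float),K,np.array([s['k1'],0,0,0.]))[0,0]
    return -s['R'].T@s['t'], s['R'].T@np.array([p[0],p[1],1.])
def onz(s,u,v,z):
    o,d=ray(s,u,v); return o+d*(z-o[2])/d[2]
def proj(s,X):
    K=np.array([[s['fx'],0,s['cx']],[0,s['fy'],s['cy']],[0,0,1.]])
    return cv2.projectPoints(np.array([X],float),cv2.Rodrigues(s['R'])[0],s['t'],K,np.array([s['k1'],0,0,0.]))[0][0,0]
E
python3 - <<'E'
from h import *
for n in ('scene','top','wrist'):
    s=snap(n); cv2.imwrite(f'pics/{n}0.png',s['frame'][:,:,::-1])
    print(n,s['fx'],s['cx'],s['cy'],s['k1'],(-s['R'].T@s['t']).round(3),s['R'].round(2).tolist())
print(bot.observe())
E
```

```text
pics
scene 490.1268697195607 317.7898059944991 202.9016594974023 -0.07273255340939708 [-0.311  0.417  1.161] [[-0.52, -0.86, 0.0], [-0.63, 0.38, -0.67], [0.58, -0.35, -0.74]]
top 423.9671233860184 317.9948841985272 200.4222956116317 -0.004254685283019148 [ 0.361 -0.108  1.126] [[-0.02, -1.0, -0.02], [-0.99, 0.02, -0.15], [0.15, 0.02, -0.99]]
wrist 313.28637614665007 320.5279411577311 199.44237548568003 -0.03905741099362815 [ 0.247 -0.522  0.383] [[0.32, -0.95, -0.0], [-0.92, -0.31, 0.24], [-0.23, -0.08, -0.97]]
{'time': 0.15, 'qpos': array([-1.26500784e+00,  3.20123665e-01,  1.56542096e+00, -1.73244537e-05,
        1.25736043e+00, -2.00075021e-02]), 'qvel': array([-0.00058215, -0.00073678, -0.00696161,  0.00170358,  0.00185466,
        0.00079996]), 'joint_torque': array([ 4.42679275e-04, -4.12773192e+01, -2.32154185e+01,  7.28728739e-02,
        4.33579995e-02, -9.09336973e-05]), 'eef_pos': array([ 0.18394467, -0.54448869,  0.29161701]), 'ee_rot': array([ 9.86760789e-01,  1.62181118e-01, -1.01600890e-04, -6.48342038e-04]), 'force': array([1.08708481, 0.12729165, 0.29803609]), 'moment': array([ 0.02617358, -0.00261666, -0.02747573]), 'finger_force': 0.0, 'finger_gap': 0.09128424698587875}
```

View pics/top0.png

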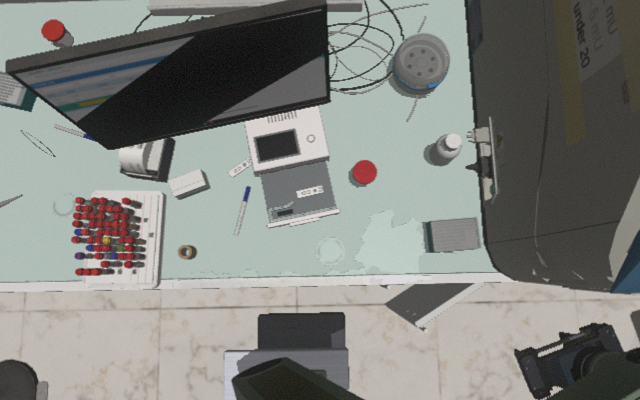

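The top view shows the reader housing around (287,140), the drawer at (300,192) with the cassette at (310,191), the spare at (240,167), the marker at (242,210) and the cup at (364,172). I'll zoom in.

Run:
```python
import cv2,numpy as np
a=cv2.imread('pics/top0.png')[145:240,230:390]
cv2.imwrite('pics/topc.png',cv2.resize(a,None,fx=5,fy=5,interpolation=cv2.INTER_CUBIC))
```

```text
(no output)
```

View pics/topc.png

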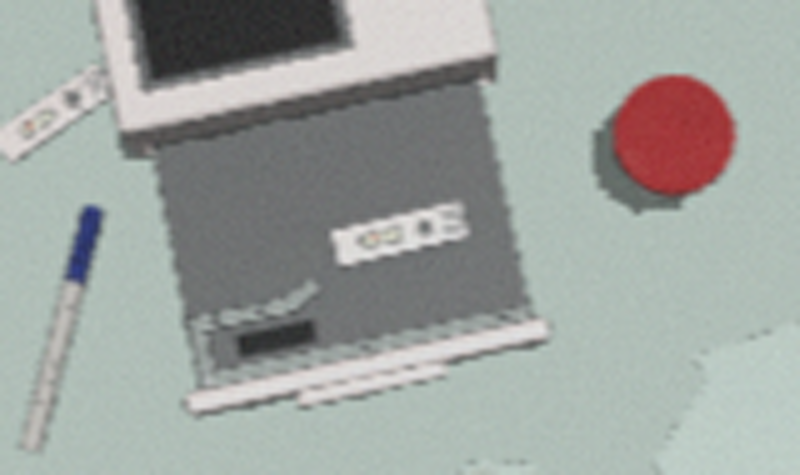

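View pics/scene0.png

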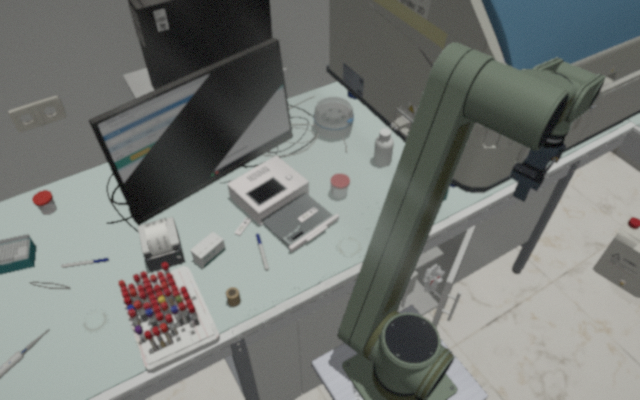

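The crop shows the cassette at crop corners (332,228)-(468,262), front panel (186,400)-(548,325), and the guide bar at the lower left with its mouth at (315,287). The scene view agrees. Now rough positions.

Run:
```python
from h import *
s=snap('top')
for n,u,v,z in [('panelL',186,400,.028),('panelR',548,325,.028),('casA',332,228,.0215),('casB',465,202,.0215),('casC',468,238,.0215),('casD',342,265,.0215),('mouth',315,287,.023),('guideL',195,322,.023),('cup',675,135,.061),('houseFL',122,135,.066),('houseFR',496,60,.066)]:
    print(n,onz(s,230+u/5-.4,145+v/5-.4,z).round(4))
st=bot.observe()
from scipy.spatial.transform import Rotation as R
print(R.from_quat(st['ee_rot']).as_matrix().round(3))
```

```text
panelL [0.4718 0.043  0.028 ]
panelR [ 0.5067 -0.1465  0.028 ]
casA [ 0.5621 -0.0339  0.0215]
casB [ 0.5744 -0.1047  0.0215]
casC [ 0.555  -0.1058  0.0215]
casD [ 0.5422 -0.0389  0.0215]
mouth [ 0.5305 -0.0246  0.023 ]
guideL [0.5134 0.0388 0.023 ]
cup [ 0.599  -0.2133  0.061 ]
houseFL [0.6052 0.0703 0.066 ]
houseFR [ 0.6397 -0.1225  0.066 ]
[[ 0.947  0.32  -0.   ]
 [ 0.32  -0.947  0.001]
 [ 0.    -0.001 -1.   ]]
```

```bash
python3 -m handwheel '[[[0,0.2,-0.16,0,0,0,0],[0,0.4,-0.32,0,0,0,0],[0,0.6,-0.48,0,0,0,0],[0,0.8,-0.64,0,0,0,0],[0,1,-0.8,0,0,0,0]]]'
python3 -m handwheel '[[[0,0.2,-0.16,0,0,0,0],[0,0.4,-0.32,0,0,0,0],[0,0.6,-0.48,0,0,0,0],[0,0.8,-0.64,0,0,0,0],[0,1,-0.8,0,0,0,0]]]'
python3 -m handwheel '[[[0,0.1,-0.1,0,0,0,0.05],[0,0.22,-0.2,0.06,0,0,0.092],[0,0.22,-0.2,0.06,0,0,0.092],[0,0.22,-0.2,0.06,0,0,0.092],[0,0.22,-0.2,0.06,0,0,0.092]]]'
python3 - <<'E'
from h import *
s=snap('wrist'); cv2.imwrite('pics/w1.png',s['frame'][:,:,::-1])
np.savez('w1.npz',**s)
t=snap('top'); print((-s['R'].T@s['t']).round(3))
for u,v in [(328,100),(220,122),(250,110),(300,104)]:
    o,d=ray(t,u,v-3); print((o+d*t['depth'][v-3,u]).round(3))
E
```

```text
time: 0.82
eef_pos: [0.3229, -0.3277, 0.2922]
ee_rot: [0.987, 0.162, 0.0, 0.0]
force: [1.1, -0.4, -0.6]
finger_gap: 0.0463
finger_force: 0.0
time: 1.45
eef_pos: [0.4612, -0.112, 0.2923]
ee_rot: [0.987, 0.162, 0.0, 0.0]
force: [1.2, -0.3, 0.0]
finger_gap: 0.0455
finger_force: 0.0
time: 2.08
eef_pos: [0.4891, -0.0624, 0.2806]
ee_rot: [0.996, 0.09, 0.0, 0.0]
force: [0.6, -0.2, -0.9]
finger_gap: 0.0457
finger_force: 0.0
[ 0.554 -0.049  0.372]
[ 0.748 -0.123  0.194]
[0.699 0.126 0.201]
[0.715 0.052 0.229]
[ 0.737 -0.058  0.202]
```

View pics/w1.png

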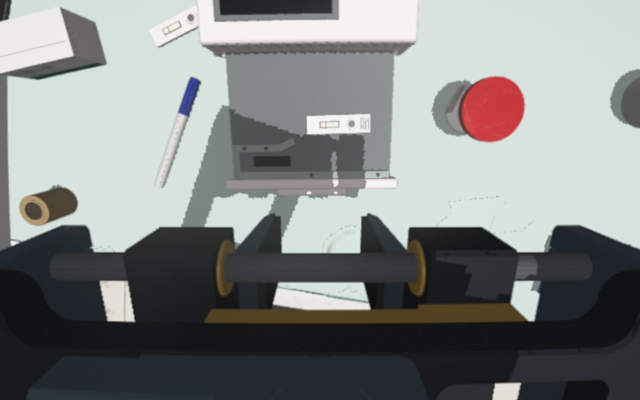

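The wrist view shows the drawer: cassette at about (306-370,114-134), rail at v≈177, guide at (240-295,145), panel (228-397,183). Enlarging that part.

Run:
```python
import cv2
a=cv2.imread('pics/w1.png')[40:200,215:415]
cv2.imwrite('pics/w1c.png',cv2.resize(a,None,fx=4,fy=4,interpolation=cv2.INTER_CUBIC)[:600])
```

```text
(no output)
```

View pics/w1c.png

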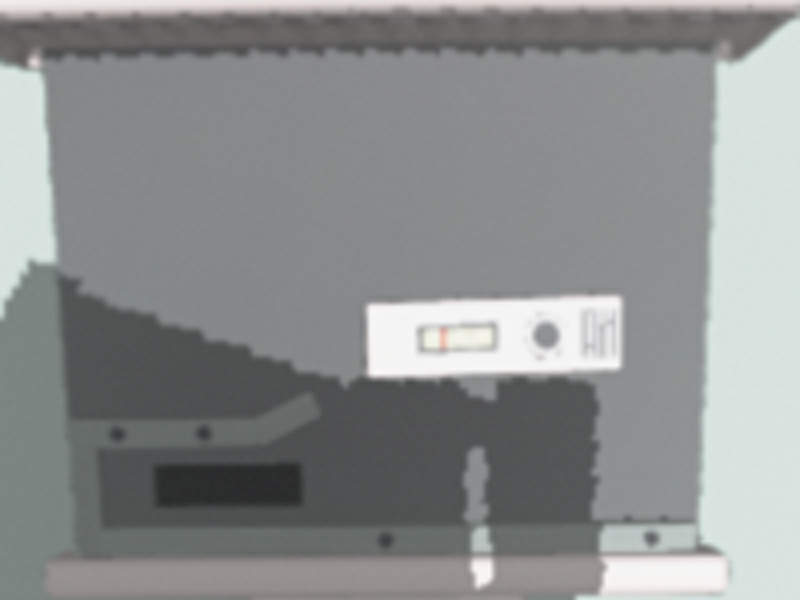

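Crop: cassette corners (367,304),(621,296),(621,368),(367,377); rail inner edge from (103,526) at the end stop to (690,521); guide corner (265,445).

```bash
cat > m.py <<'E'
from h import *
def frame(s,f,rl,rr):
    L,Rr=[f(*p,.023) for p in (rl,rr)]
    y=(L-Rr)/np.linalg.norm(L-Rr); x=np.array([y[1],-y[0],0])
    P=L-.035*y+.010*x
    return P,x,y
def loc(P,x,y,q): d=np.array(q)-P; return np.array([d@x,d@y])*1000
E
python3 - <<'E'
from m import *
s=dict(np.load('w1.npz'))
f=lambda u,v,z: onz(s,215+u/4-.4,40+v/4-.4,z)
P,x,y=frame(s,f,(103,526),(690,521))
print('P',P.round(4),'yaw',np.degrees(np.arctan2(x[1],x[0])),'raillen',np.linalg.norm(f(103,526,.023)-f(690,521,.023)))
for n,p,z in [('A',(367,304),.0215),('B',(621,296),.0215),('C',(621,368),.0215),('D',(367,377),.0215),('guide',(265,445),.023),('houseL bottom',(42,60),.028),('stopL',(102,450),.023),('panL',(48,560),.028),('panR',(725,556),.028)]:
    q=f(*p,z); print(n,q.round(4),loc(P,x,y,q).round(1))
st=bot.observe(); print(st['eef_pos'],loc(P,x,y,st['eef_pos']))
from scipy.spatial.transform import Rotation as R
print(R.from_quat(st['ee_rot']).as_matrix().round(4))
E
```

```text
P [ 0.5013 -0.0026  0.023 ] yaw 10.83479856839888 raillen 0.16522053918485788
A [ 0.5579 -0.033   0.0215] [ 49.8 -40.4]
B [ 0.5724 -0.1003  0.0215] [  51.4 -109.3]
C [ 0.5537 -0.1045  0.0215] [  32.2 -109.8]
D [ 0.5387 -0.0363  0.0215] [ 30.3 -40.1]
guide [ 0.5155 -0.0117  0.023 ] [ 12.2 -11.6]
houseL bottom [0.6032 0.0592 0.028 ] [111.6  41.6]
stopL [0.5061 0.0327 0.023 ] [11.3 33.8]
panL [0.4737 0.0428 0.028 ] [-18.7  49.8]
panR [ 0.5087 -0.1431  0.028 ] [ -19.2 -139.4]
[ 0.48920929 -0.0623457   0.28061383] [-23.14077174 -56.35533086]
[[ 9.838e-01  1.792e-01  6.000e-04]
 [ 1.792e-01 -9.838e-01 -3.000e-04]
 [ 5.000e-04  4.000e-04 -1.000e+00]]
```

```bash
python3 -m handwheel '[[[-0.33,0.17,0.03,0,0,0,-0.004],[-0.33,0.34,0.06,0,0,0,-0.004],[-0.33,0.495,0.093,0,0,0,-0.004],[-0.33,0.495,0.093,0.25,0,0,-0.004],[-0.33,0.495,0.093,0.5,0,0,-0.004]]]'
python3 - <<'E'
from m import *
s=snap('wrist'); a=s['frame'][:,:,::-1]; cv2.imwrite('pics/w2.png',a)
st=bot.observe(); print(st['eef_pos'],st['finger_gap'])
E
```

```text
time: 2.8
eef_pos: [0.5907, -0.0627, 0.1796]
ee_rot: [0.996, 0.093, 0.001, 0.0]
force: [-0.2, -1.3, -1.4]
finger_gap: 0.0305
finger_force: 0.0
[ 0.58653839 -0.06224623  0.17239971] 0.030430674496208017
```

View pics/w2.png

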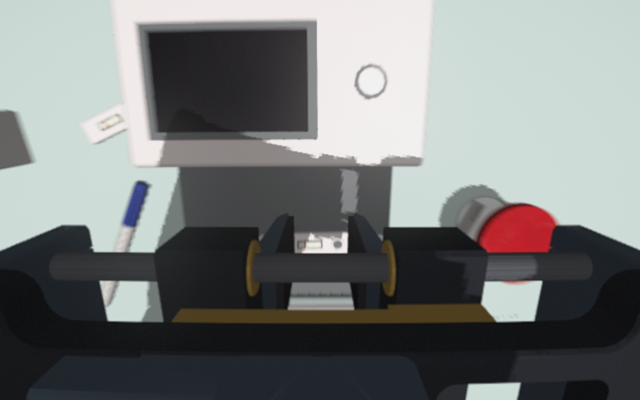

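The wrist view shows the cassette between and behind the fingers at (320,243), with the fingertips at about v=215 on its housing side. The pose read is still settling, so I'll check again.

```bash
python3 -m handwheel '[[[-0.33,0,0,0,0,0,0],[-0.33,0,0,0,0,0,0],[-0.33,0,0,0,0,0,0],[-0.33,0,0,0,0,0,0],[-0.33,0,0,0,0,0,0]]]'
python3 - <<'E'
from m import *
P=np.array([.5013,-.0026,.016]);a=np.radians(10.7);x=np.array([np.cos(a),np.sin(a),0]);y=np.array([-x[1],x[0],0])
st=bot.observe(); print(st['eef_pos'],loc(P,x,y,st['eef_pos']))
s=snap('wrist'); cv2.imwrite('pics/w3.png',s['frame'][:,:,::-1]); np.savez('w3.npz',**s)
for u,v in [(318,243),(320,180),(250,190)]:
    o,d=ray(s,u,v); print((o+d*s['depth'][v,u]).round(4))
t=np.array(st['eef_pos'])
for dy in (15,28): print(proj(s,t+[0,0,-.078]+x*-.016+y*dy/1000),proj(s,t+[0,0,-.078]+x*.016+y*dy/1000))
E
```

```text
time: 3.48
eef_pos: [0.5903, -0.062, 0.1809]
ee_rot: [0.996, 0.094, 0.001, 0.0]
force: [-0.7, 0.2, 0.1]
finger_gap: 0.0304
finger_force: 0.0
[ 0.59033985 -0.06202848  0.1809043 ] [ 76.45781217 -74.92690786]
[ 0.5561 -0.065   0.0217]
[ 0.6089 -0.0568  0.0151]
[ 5.893e-01 -2.000e-04  1.400e-02]
[297.31551843 265.82727626] [296.32950076 213.84992511]
[275.31871788 265.76891791] [273.33606523 213.81793987]
```

```bash
python3 -m handwheel '[[[-0.33,0,0,0.15,0,0,0],[-0.33,0,0,0.3,0,0,0],[-0.33,0,0,0.38,0,0,0],[-0.33,0,0,0.415,0,0,0],[-0.33,0,0,0.415,0,0,0]]]'
python3 -m handwheel '[[[-0.33,-0.01,0,0,0,0,0],[-0.33,-0.025,0,0,0,0,0],[-0.33,-0.04,0,0,0,0,0],[-0.33,-0.055,0,0,0,0,0],[-0.33,-0.07,0,0,0,0,0]]]'
python3 - <<'E'
from m import *
s=snap('wrist'); cv2.imwrite('pics/w4.png',s['frame'][:,:,::-1])
E
```

```text
time: 4.15
eef_pos: [0.5905, -0.0621, 0.0974]
ee_rot: [0.996, 0.094, 0.0, 0.0]
force: [-0.7, -0.1, 0.1]
finger_gap: 0.0304
finger_force: 0.0
time: 4.78
eef_pos: [0.5763, -0.0647, 0.0974]
ee_rot: [0.996, 0.094, 0.0, 0.0]
force: [1.1, 0.0, -0.1]
finger_gap: 0.031
finger_force: 0.1
```

View pics/w4.png

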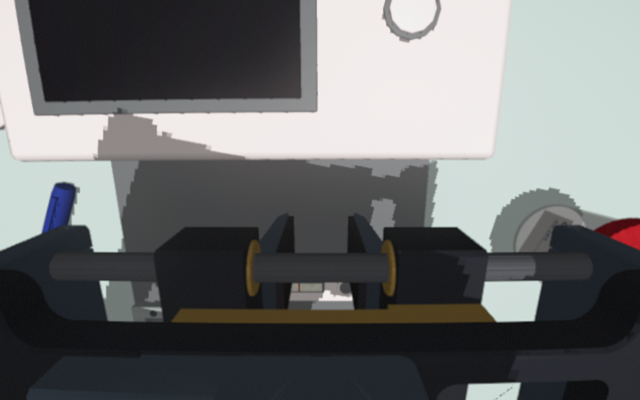

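The cassette shows at (325,288), just ahead of the finger edges, with nothing snagged. I'll lower 1 mm and push on toward the rail.

```bash
python3 -m handwheel '[[[-0.33,-0.015,0,0.005,0,0,0],[-0.33,-0.03,0,0.005,0,0,0],[-0.33,-0.045,0,0.005,0,0,0],[-0.33,-0.06,0,0.005,0,0,0],[-0.33,-0.075,0,0.005,0,0,0]]]'
python3 -m handwheel '[[[-0.33,-0.015,0,0,0,0,0],[-0.33,-0.03,0,0,0,0,0],[-0.33,-0.045,0,0,0,0,0],[-0.33,-0.06,0,0,0,0,0],[-0.33,-0.07,0,0,0,0,0]]]'
python3 -m handwheel '[[[-0.33,-0.005,0,0,0,0,0],[-0.33,-0.01,0,0,0,0,0],[-0.33,-0.015,0,0,0,0,0],[-0.33,-0.02,0,0,0,0,0],[-0.33,-0.025,0,0,0,0,0]]]'
```

```text
time: 5.45
eef_pos: [0.5615, -0.0675, 0.0962]
ee_rot: [0.996, 0.094, -0.0, 0.0]
force: [-0.9, -0.0, 0.4]
finger_gap: 0.0308
finger_force: 0.0
time: 6.08
eef_pos: [0.5478, -0.0701, 0.0963]
ee_rot: [0.996, 0.094, 0.0, 0.0]
force: [1.0, 0.4, -0.4]
finger_gap: 0.0307
finger_force: 0.0
time: 6.7
eef_pos: [0.543, -0.071, 0.0963]
ee_rot: [0.996, 0.094, 0.0, 0.0]
force: [0.9, -0.0, 0.1]
finger_gap: 0.0308
finger_force: 0.1
```

```bash
python3 -m handwheel '[[[-0.33,-0.005,0,0,0,0,0],[-0.33,-0.01,0,0,0,0,0],[-0.33,-0.015,0,0,0,0,0],[-0.33,-0.02,0,0,0,0,0],[-0.33,-0.02,0,0,0,0,0]]]'
python3 - <<'E'
from m import *
s=snap('top'); a=s['frame'][145:240,230:390,::-1]; cv2.imwrite('pics/t5.png',a); print(bot.observe()['force'])
E
python3 -m handwheel '[[[-0.33,-0.005,0,0,0,0,0],[-0.33,-0.01,0,0,0,0,0],[-0.33,-0.015,0,0,0,0,0],[-0.33,-0.015,0,0,0,0,0],[-0.33,-0.015,0,0,0,0,0]]]'
```

```text
time: 7.32
eef_pos: [0.5404, -0.0716, 0.0967]
ee_rot: [0.996, 0.093, 0.002, 0.0]
force: [4.5, 2.3, -0.4]
finger_gap: 0.0304
finger_force: 2.4
[ 4.33725163  1.99408554 -1.21516527]
time: 8.0
eef_pos: [0.5398, -0.0718, 0.0975]
ee_rot: [0.996, 0.093, 0.005, 0.0]
force: [8.9, 4.6, -0.5]
finger_gap: 0.0306
finger_force: 4.6
```

Firm contact (about 9 N) at the expected spot. Now back off, rise and look.

```bash
python3 -m handwheel '[[[-0.33,0.05,0,0,0,0,0],[-0.33,0.12,0,0,0,0,0],[-0.33,0.12,0,-0.15,0,0,0],[-0.33,0.12,0,-0.4,0,0,0],[-0.33,0.12,0,-0.6,0,0,0]]]'
python3 -m handwheel '[[[-1,-0.15,0,-0.1,0,0,0],[-1,-0.34,0.1,-0.18,0,0,0],[-1,-0.37,0.18,-0.18,0,0,0],[-1,-0.37,0.18,-0.18,0,0,0],[-1,-0.37,0.18,-0.18,0,0,0]]]'
python3 - <<'E'
from m import *
s=snap('wrist'); np.savez('w5.npz',**s); a=s['frame'][60:220,180:380,::-1]
cv2.imwrite('pics/w5.png',cv2.resize(a,None,fx=3.75,fy=3.75,interpolation=cv2.INTER_CUBIC))
print(bot.observe()['eef_pos'])
E
```

```text
time: 8.62
eef_pos: [0.5599, -0.0679, 0.2176]
ee_rot: [0.996, 0.094, -0.0, 0.0]
force: [1.6, -0.3, -0.1]
finger_gap: 0.0307
finger_force: 0.0
time: 9.25
eef_pos: [0.4943, -0.1167, 0.2514]
ee_rot: [0.996, 0.094, -0.001, -0.0]
force: [-0.4, -0.1, 0.3]
finger_gap: 0.0005
finger_force: 0.0
[ 0.49433833 -0.11657343  0.25141626]
```

View pics/w5.png

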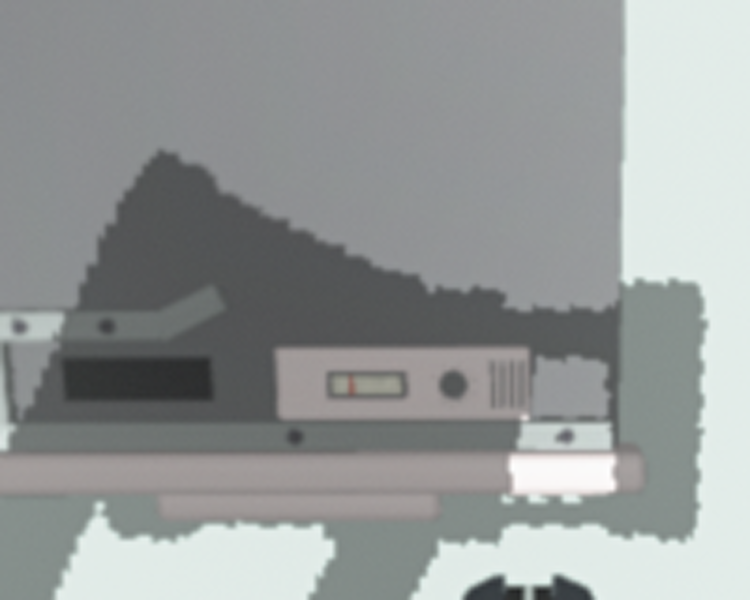

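The cassette is flush on the rail: its corners are (276,348)-(529,420) in the crop, and it is right of the mouth tip at (215,290). The rail edge runs at v≈421.

Run:
```python
from m import *
s=dict(np.load('w5.npz'))
f=lambda u,v,z: onz(s,180+u/3.75-.4,60+v/3.75-.4,z)
L=f(12,424,.023);Rr=f(612,419,.023)
y=(L-Rr);print(np.linalg.norm(y));y/=np.linalg.norm(y); x=np.array([y[1],-y[0],0]);P=L-.035*y+.010*x
print(P,np.degrees(np.arctan2(x[1],x[0])))
for n,p,z in [('tl',(276,348),.0215),('tr',(529,348),.0215),('br',(529,416),.0215),('bl',(276,420),.0215),('mouth',(225,306),.023),('guide',(163,340),.023),('lipL',(160,518),.023),('lipR',(437,518),.023)]:
    q=f(*p,z);print(n,q.round(4),loc(P,x,y,q).round(1))
st=bot.observe();print(loc(P,x,y,st['eef_pos']))
```

```text
0.16607974354717295
[ 0.49880878 -0.00417886  0.023     ] 11.171646082384465
tl [ 0.5163 -0.0409  0.0215] [ 10.  -39.5]
tr [ 0.529  -0.1087  0.0215] [   9.4 -108.4]
br [ 0.5107 -0.1122  0.0215] [  -9.2 -108.3]
bl [ 0.4966 -0.0437  0.0215] [ -9.8 -38.3]
mouth [ 0.5251 -0.0261  0.023 ] [ 21.5 -26.6]
guide [ 0.5129 -0.0107  0.023 ] [12.6 -9.1]
lipL [ 0.4632 -0.0155  0.023 ] [-37.1  -4.2]
lipR [ 0.4778 -0.0922  0.023 ] [-37.7 -82.3]
[ -26.16206099 -109.39867947]
```

```bash
python3 -m handwheel '[[[-1,0.176,0.103,0,0,0,0],[-1,0.176,0.103,0.2,0,0,0],[-1,0.176,0.103,0.45,0,0,0],[-1,0.176,0.103,0.65,0,0,0],[-1,0.176,0.103,0.65,0,0,0]]]'
python3 -m handwheel '[[[-1,0,0,0.06,0,0,0],[-1,0,0,0.1,0,0,0],[-1,0,0,0.123,0,0,0],[-1,0,0,0.123,0,0,0],[-1,0,0,0.123,0,0,0]]]'
python3 - <<'E'
from m import *
P=np.array([.4988,-.0042,.016]);a=np.radians(10.95);x=np.array([np.cos(a),np.sin(a),0]);y=np.array([-x[1],x[0],0])
st=bot.observe();print(loc(P,x,y,st['eef_pos']),st['eef_pos'],st['force'])
E
```

```text
time: 9.93
eef_pos: [0.5306, -0.1295, 0.119]
ee_rot: [0.996, 0.094, -0.004, -0.001]
force: [0.3, 0.5, 0.4]
finger_gap: 0.0005
finger_force: 0.0
time: 10.55
eef_pos: [0.5324, -0.1308, 0.0981]
ee_rot: [0.996, 0.094, 0.0, 0.0]
force: [0.1, -0.4, 0.9]
finger_gap: 0.0003
finger_force: 0.0
[   8.95539701 -130.68761121] [ 0.53241676 -0.13080713  0.09809185] [ 0.07575393 -0.41534811  0.88765905]
```

```bash
python3 -m handwheel '[[[-1,0,-0.02,0.007,0,0,0],[-1,0,-0.04,0.007,0,0,0],[-1,0,-0.06,0.007,0,0,0],[-1,0,-0.08,0.007,0,0,0],[-1,0,-0.1,0.007,0,0,0]]]'
python3 -m handwheel '[[[-1,0,-0.02,0,0,0,0],[-1,0,-0.04,0,0,0,0],[-1,0,-0.06,0,0,0,0],[-1,0,-0.08,0,0,0,0],[-1,0,-0.1,0,0,0,0]]]'
python3 -m handwheel '[[[-1,0,-0.02,0,0,0,0],[-1,0,-0.04,0,0,0,0],[-1,0,-0.06,0,0,0,0],[-1,0,-0.08,0,0,0,0],[-1,0,-0.1,0,0,0,0]]]'
python3 - <<'E'
from m import *
P=np.array([.4988,-.0042,.016]);a=np.radians(10.95);x=np.array([np.cos(a),np.sin(a),0]);y=np.array([-x[1],x[0],0])
st=bot.observe();print(loc(P,x,y,st['eef_pos']))
s=snap('top'); a=s['frame'][145:240,230:390,::-1]; cv2.imwrite('pics/t6.png',cv2.resize(a,None,fx=5,fy=5,interpolation=cv2.INTER_CUBIC))
E
```

```text
time: 11.18
eef_pos: [0.5284, -0.1107, 0.0963]
ee_rot: [0.996, 0.094, 0.0, 0.0]
force: [-1.1, -0.4, -0.1]
finger_gap: 0.0006
finger_force: 0.1
time: 11.8
eef_pos: [0.5247, -0.0911, 0.0963]
ee_rot: [0.996, 0.094, 0.0, 0.0]
force: [-0.6, 0.1, -0.2]
finger_gap: 0.0006
finger_force: 0.1
time: 12.42
eef_pos: [0.5209, -0.0715, 0.0963]
ee_rot: [0.996, 0.094, 0.0, 0.0]
force: [0.0, -1.7, -0.1]
finger_gap: 0.0004
finger_force: 0.1
[  8.93330377 -70.24331193]
```

```bash
python3 -m handwheel '[[[-1,0,-0.015,0,0,0,0],[-1,0,-0.03,0,0,0,0],[-1,0,-0.045,0,0,0,0],[-1,0,-0.06,0,0,0,0],[-1,0,-0.07,0,0,0,0]]]'
python3 -m handwheel '[[[-1,0,-0.01,0,0,0,0],[-1,0,-0.02,0,0,0,0],[-1,0,-0.03,0,0,0,0],[-1,0,-0.03,0,0,0,0],[-1,0,-0.03,0,0,0,0]]]'
```

```text
time: 13.1
eef_pos: [0.5183, -0.0578, 0.0962]
ee_rot: [0.996, 0.094, -0.0, 0.0]
force: [-0.6, -0.8, -0.4]
finger_gap: 0.0005
finger_force: 0.0
time: 13.72
eef_pos: [0.5173, -0.0521, 0.0963]
ee_rot: [0.996, 0.094, 0.0, 0.0]
force: [-0.7, 0.1, 0.6]
finger_gap: 0.0003
finger_force: 0.0
```

```bash
python3 -m handwheel '[[[-1,0,-0.005,0,0,0,0],[-1,0,-0.01,0,0,0,0],[-1,0,-0.015,0,0,0,0],[-1,0,-0.015,0,0,0,0],[-1,0,-0.015,0,0,0,0]]]'
```

```text
time: 14.35
eef_pos: [0.5167, -0.0491, 0.0963]
ee_rot: [0.996, 0.094, 0.0, 0.0]
force: [0.6, 0.3, 0.6]
finger_gap: 0.0001
finger_force: 0.0
```

```bash
python3 -m handwheel '[[[-1,0,-0.005,0,0,0,0],[-1,0,-0.01,0,0,0,0],[-1,0,-0.01,0,0,0,0],[-1,0,-0.01,0,0,0,0],[-1,0,-0.01,0,0,0,0]]]'
```

```text
time: 14.98
eef_pos: [0.5163, -0.0472, 0.0963]
ee_rot: [0.996, 0.094, 0.0, 0.0]
force: [0.2, 0.3, -0.2]
finger_gap: 0.0001
finger_force: 0.0
```

```bash
python3 -m handwheel '[[[-1,0,-0.005,0,0,0,0],[-1,0,-0.01,0,0,0,0],[-1,0,-0.01,0,0,0,0],[-1,0,-0.01,0,0,0,0],[-1,0,-0.01,0,0,0,0]]]'
python3 - <<'E'
from m import *
s=snap('top'); a=s['frame'][145:240,230:390,::-1]; cv2.imwrite('pics/t7.png',cv2.resize(a,None,fx=4,fy=4,interpolation=cv2.INTER_CUBIC))
w=snap('wrist'); 
b=w['frame'][200:400,:,::-1]
cv2.imwrite('pics/c7.png',np.vstack([cv2.imread('pics/t7.png'),b]))
E
```

```text
time: 15.6
eef_pos: [0.516, -0.0452, 0.0962]
ee_rot: [0.996, 0.094, -0.0, 0.0]
force: [-0.4, 0.6, 0.5]
finger_gap: 0.0005
finger_force: 0.0
```

View pics/c7.png

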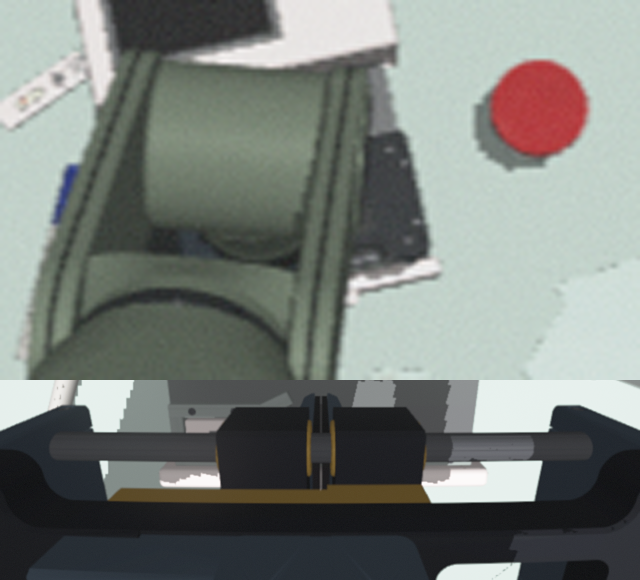

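The wrist part shows the cassette's left end at about (200,425) close to the end stop, with the finger still right of the mouth. The fingers are thinner than I assumed, so I'll go on in millimetres until the force rises.

```bash
python3 -m handwheel '[[[-1,0,-0.005,0,0,0,0],[-1,0,-0.01,0,0,0,0],[-1,0,-0.01,0,0,0,0],[-1,0,-0.01,0,0,0,0],[-1,0,-0.01,0,0,0,0]]]'
```

```text
time: 16.32
eef_pos: [0.5162, -0.0443, 0.0965]
ee_rot: [0.996, 0.094, 0.001, 0.001]
force: [-0.2, -5.4, 0.3]
finger_gap: 0.0001
finger_force: 2.5
```

```bash
python3 -m handwheel '[[[-1,0,-0.003,0,0,0,0],[-1,0,-0.006,0,0,0,0],[-1,0,-0.006,0,0,0,0],[-1,0,-0.006,0,0,0,0],[-1,0,-0.006,0,0,0,0]]]'
```

```text
time: 16.95
eef_pos: [0.5163, -0.0439, 0.0967]
ee_rot: [0.996, 0.095, 0.001, 0.002]
force: [0.7, -9.7, 0.5]
finger_gap: 0.0004
finger_force: 4.1
```

Firm stop. Back off, rise and look.

```bash
python3 -m handwheel '[[[-1,0,0.03,0,0,0,0],[-1,0,0.06,0,0,0,0],[-1,0,0.06,-0.2,0,0,0],[-1,0,0.06,-0.5,0,0,0],[-1,-0.1,0.06,-0.75,0,0,0]]]'
python3 -m handwheel '[[[-1,-0.15,0.05,-0.02,0,0,0],[-1,-0.15,0.05,-0.02,0,0,0],[-1,-0.15,0.05,-0.02,0,0,0],[-1,-0.15,0.05,-0.02,0,0,0],[-1,-0.15,0.05,-0.02,0,0,0]]]'
python3 - <<'E'
from m import *
s=snap('wrist'); np.savez('w8.npz',**s); a=s['frame'][80:240,180:380,::-1]
cv2.imwrite('pics/w8.png',cv2.resize(a,None,fx=3.75,fy=3.75,interpolation=cv2.INTER_CUBIC))
print(bot.observe()['eef_pos'])
E
```

```text
time: 17.58
eef_pos: [0.4988, -0.0575, 0.2483]
ee_rot: [0.996, 0.094, 0.001, -0.0]
force: [1.3, -0.4, 0.8]
finger_gap: 0.0002
finger_force: 0.0
time: 18.2
eef_pos: [0.4707, -0.0727, 0.2496]
ee_rot: [0.996, 0.094, -0.001, -0.0]
force: [0.3, 0.7, -0.1]
finger_gap: 0.0003
finger_force: 0.0
[ 0.47068014 -0.07276225  0.24972174]
```

View pics/w8.png

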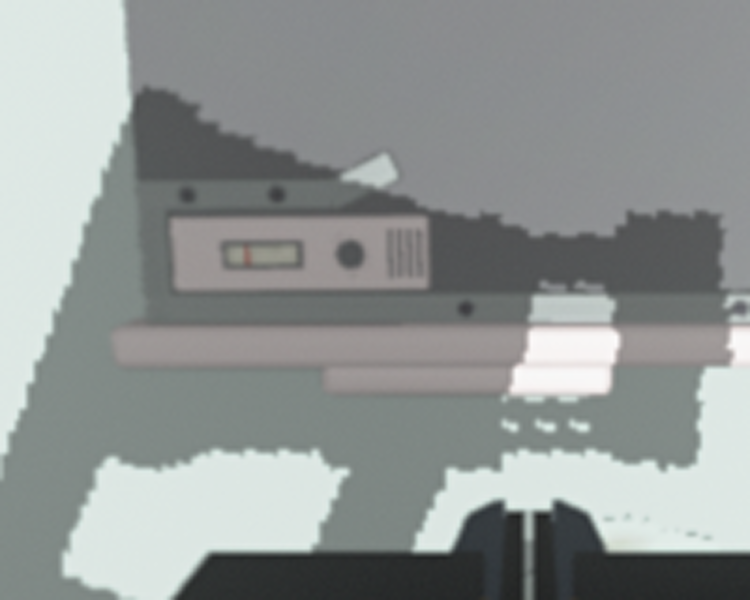

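The cassette is home: its left end is on the end stop at (170,255), its long side on the rail at v≈292, under the guide. Next I go in front of the lip.

```bash
python3 -m handwheel '[[[-1,-0.135,-0.085,0,0,0,0],[-1,-0.135,-0.085,0.2,0,0,0],[-1,-0.135,-0.085,0.45,0,0,0],[-1,-0.135,-0.085,0.68,0,0,0],[-1,-0.135,-0.085,0.79,0,0,0]]]'
python3 -m handwheel '[[[-1,0,0,0,0,0,0],[-1,0.01,0,0,0,0,0],[-1,0.025,0,0,0,0,0],[-1,0.04,0,0,0,0,0],[-1,0.055,0,0,0,0,0]]]'
python3 - <<'E'
from m import *
P=np.array([.4988,-.0042,.016]);a=np.radians(10.95);x=np.array([np.cos(a),np.sin(a),0]);y=np.array([-x[1],x[0],0])
st=bot.observe();print(loc(P,x,y,st['eef_pos']),st['force'])
E
```

```text
time: 18.88
eef_pos: [0.4396, -0.061, 0.0899]
ee_rot: [0.996, 0.094, -0.002, -0.001]
force: [0.5, 0.5, 0.8]
finger_gap: 0.0004
finger_force: 0.0
time: 19.5
eef_pos: [0.4519, -0.0593, 0.0927]
ee_rot: [0.996, 0.094, 0.001, 0.0]
force: [-0.8, 0.0, -0.2]
finger_gap: -0.0001
finger_force: 0.0
[-56.49777958 -45.14029754] [-0.78687371  0.01341922 -0.15184694]
```

```bash
python3 -m handwheel '[[[-1,0.015,0,0,0,0,0],[-1,0.03,0,0,0,0,0],[-1,0.045,0,0,0,0,0],[-1,0.06,0,0,0,0,0],[-1,0.075,0,0,0,0,0]]]' | grep -E 'eef|force'
python3 -m handwheel '[[[-1,0.015,0,0,0,0,0],[-1,0.03,0,0,0,0,0],[-1,0.045,0,0,0,0,0],[-1,0.06,0,0,0,0,0],[-1,0.075,0,0,0,0,0]]]'| grep -E 'eef|force'
python3 -m handwheel '[[[-1,0.015,0,0,0,0,0],[-1,0.03,0,0,0,0,0],[-1,0.045,0,0,0,0,0],[-1,0.06,0,0,0,0,0],[-1,0.075,0,0,0,0,0]]]'| grep -E 'eef|force'
```

```text
eef_pos: [0.4662, -0.0564, 0.0922]
force: [-0.7, -0.0, 1.2]
finger_force: 0.8
eef_pos: [0.481, -0.0536, 0.0922]
force: [-2.1, 0.6, 0.8]
finger_force: 0.8
eef_pos: [0.4958, -0.0508, 0.0922]
force: [-2.3, 1.2, 0.7]
finger_force: 0.8
```

Pushing with about 2 N, as expected. Continuing.

```bash
python3 -m handwheel '[[[-1,0.018,0,0,0,0,0],[-1,0.036,0,0,0,0,0],[-1,0.054,0,0,0,0,0],[-1,0.072,0,0,0,0,0],[-1,0.09,0,0,0,0,0]]]' | grep -E 'eef|force'
python3 -m handwheel '[[[-1,0.018,0,0,0,0,0],[-1,0.036,0,0,0,0,0],[-1,0.054,0,0,0,0,0],[-1,0.072,0,0,0,0,0],[-1,0.09,0,0,0,0,0]]]' | grep -E 'eef|force'
python3 -m handwheel '[[[-1,0.018,0,0,0,0,0],[-1,0.036,0,0,0,0,0],[-1,0.054,0,0,0,0,0],[-1,0.072,0,0,0,0,0],[-1,0.09,0,0,0,0,0]]]' | grep -E 'eef|force'
```

```text
eef_pos: [0.5136, -0.0475, 0.0922]
force: [-2.1, 1.0, -0.2]
finger_force: 0.8
eef_pos: [0.5312, -0.0441, 0.0922]
force: [-2.5, -0.0, 0.0]
finger_force: 0.8
eef_pos: [0.549, -0.0408, 0.0922]
force: [-1.3, 0.8, -0.7]
finger_force: 0.8
```

```bash
python3 -m handwheel '[[[-1,0.018,0,0,0,0,0],[-1,0.036,0,0,0,0,0],[-1,0.054,0,0,0,0,0],[-1,0.072,0,0,0,0,0],[-1,0.085,0,0,0,0,0]]]' | grep -E 'eef|force'
python3 -m handwheel '[[[-1,0.015,0,0,0,0,0],[-1,0.03,0,0,0,0,0],[-1,0.045,0,0,0,0,0],[-1,0.055,0,0,0,0,0],[-1,0.065,0,0,0,0,0]]]' | grep -E 'eef|force'
python3 -m handwheel '[[[-1,0.005,0,0,0,0,0],[-1,0.01,0,0,0,0,0],[-1,0.015,0,0,0,0,0],[-1,0.02,0,0,0,0,0],[-1,0.025,0,0,0,0,0]]]' | grep -E 'eef|force'
```

```text
eef_pos: [0.5657, -0.0376, 0.0923]
force: [-1.7, 0.6, 0.8]
finger_force: 0.8
eef_pos: [0.5783, -0.0352, 0.0923]
force: [-2.4, 0.4, 1.1]
finger_force: 0.8
eef_pos: [0.5832, -0.0343, 0.0923]
force: [-1.4, 0.8, -0.4]
finger_force: 0.8
```

Now at local x ≈ 77; slow steps until the drawer stops.

```bash
python3 -m handwheel '[[[-1,0.005,0,0,0,0,0],[-1,0.01,0,0,0,0,0],[-1,0.015,0,0,0,0,0],[-1,0.015,0,0,0,0,0],[-1,0.015,0,0,0,0,0]]]' | grep -E 'eef|force'
```

```text
eef_pos: [0.5863, -0.0337, 0.0923]
force: [-1.2, 1.0, -0.9]
finger_force: 0.4
```

```bash
python3 -m handwheel '[[[-1,0.005,0,0,0,0,0],[-1,0.01,0,0,0,0,0],[-1,0.01,0,0,0,0,0],[-1,0.01,0,0,0,0,0],[-1,0.01,0,0,0,0,0]]]' | grep -E 'eef|force'
```

```text
eef_pos: [0.5868, -0.0337, 0.0922]
force: [-4.2, -1.0, 3.2]
finger_force: 2.7
```

```bash
python3 -m handwheel '[[[-1,0.005,0,0,0,0,0],[-1,0.01,0,0,0,0,0],[-1,0.01,0,0,0,0,0],[-1,0.01,0,0,0,0,0],[-1,0.01,0,0,0,0,0]]]' | grep -E 'eef|force'
python3 -m handwheel '[[[-1,-0.05,0,0,0,0,0],[-1,-0.15,0,0,0,0,0],[-1,-0.35,0,-0.2,0,0,0],[-1,-0.55,0,-0.5,0,0,0],[-1,-0.75,0,-0.8,0,0,0]]]'| grep -E 'eef|force'
python3 -m handwheel '[[[-1,0,0.1,0,0,0,0],[-1,0,0.1,0,0,0,0],[-1,0,0.1,0,0,0,0],[-1,0,0.1,0,0,0,0],[-1,0,0.1,0,0,0,0]]]'| grep -E 'eef|force'
python3 - <<'E'
from m import *
s=snap('wrist'); np.savez('w9.npz',**s); a=s['frame'][0:240,120:480,::-1]
cv2.imwrite('pics/w9.png',cv2.resize(a,None,fx=2.2,fy=2.2,interpolation=cv2.INTER_CUBIC))
E
```

```text
eef_pos: [0.5871, -0.0336, 0.0923]
force: [-10.3, -2.2, 7.8]
finger_force: 4.8
eef_pos: [0.4525, -0.0592, 0.2377]
force: [0.4, -0.8, 0.3]
finger_force: 0.0
eef_pos: [0.4569, -0.0782, 0.2357]
force: [-0.1, 0.7, -0.0]
finger_force: 0.0
```

View pics/w9.png

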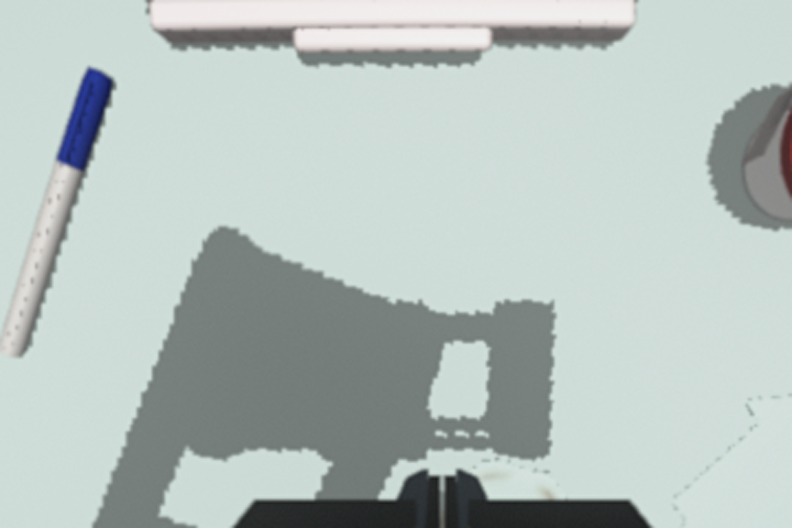

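The drawer front sits at the top of the view (panel (150-635,12), lip (295-490,50)); cup and marker are in place. I'll check the travel numerically.

Run:
```python
from m import *
s=dict(np.load('w9.npz'))
f=lambda u,v,z: onz(s,120+u/2.2-.4,v/2.2-.4,z)
a=(f(295,50,.023)+f(490,50,.023))/2
b=np.array([.4705,-.05385,.023]); print(a,np.linalg.norm(a-b)*1000)
t=snap('top'); cv2.imwrite('pics/t9.png',cv2.resize(t['frame'][90:240,150:400,::-1],None,fx=3.2,fy=3.2,interpolation=cv2.INTER_CUBIC))
```

```text
[ 0.60267264 -0.0285637   0.023     ] 134.56969372059447
```

View pics/t9.png

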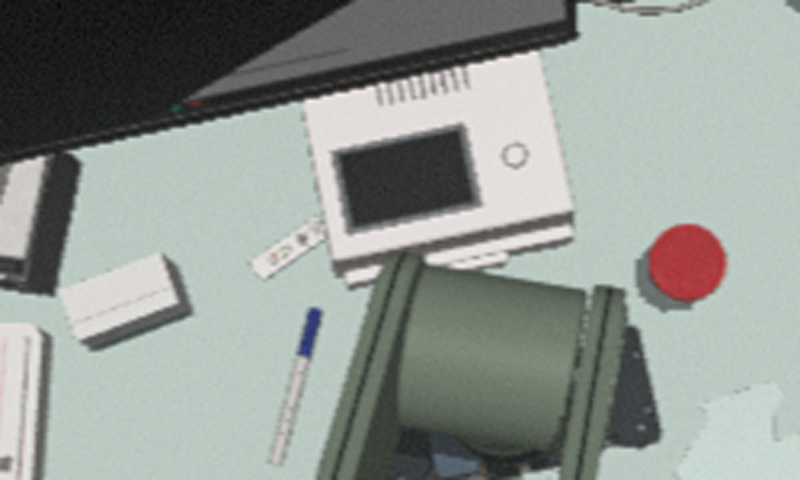

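The top view shows the drawer front against the housing (travel 134.6 of 135 mm), and the spare, marker, cup and box where they were. The arm is clear, so I'm handing in.

```bash
python3 -c "
from rig import bot
print(bot.sign_off())"
```

```text
the job is handed in; nothing more can be done
None
```

I pushed the cassette flat against the rail outside the pocket, slid it home to the end stop and shut the drawer (134.6 mm of travel measured); the other items in view looked undisturbed, and the job is handed in.

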